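Reassemble the washed grinder and hold it running

ROBOT

A 7-joint arm with a two-finger parallel gripper is mounted at the origin on a cart in front of the work surface, level with it; the furniture and walls round the work are solid. World frame = base frame: x ahead of the robot, y to its left, z up, the work surface at z = 0. Lengths are in mm, angles in rad, forces in N, time in s.
With the tool pointing down it reaches from about 350 to 900 mm from the base axis. Payload 7.2 kg.
Tool frame: the origin (TCP) lies between the finger pads; the fingertips stand 11 mm ahead of it and the grasp point (between the pads) lies 8 mm behind it; z points along the fingers, y is the direction in which the jaws open and shut (so a half turn about z gives the same grasp; the last joint's range is limited). The gripper opens to 88 mm and grips with 3 to 60 N. Pads are 20 mm wide; open, the fingers measure 115 mm over their backs; the gripper's body (75 mm by 178 mm) begins 61 mm behind the grasp point.
Start: joints at [-1.373, 0.411, -0.013, 1.596, 0.006, 1.134, -0.082], TCP at [164.185, 603.053, 197.853] pointing down, gripper open.
Joint ranges: [-2.95, 2.95], [-0.29, 1.99], [-1.47, 1.44], [0.14, 2.54], [-1.03, 4.17], [0.13, 1.85], [-2.86, 2.86]. Speed limits (rad/s): [2.39, 2.39, 3.01, 3.01, 3.14, 3.14, 3.14].

INTERFACE

Orientations are given as a rotation vector (axis times angle).
In Python, from bench import get_state, get_image, r, models gives the robot as it stands.
- The arm moves only by the tool servo_tool, never from a script. Its argument "series" is a list of rows, each an object of numbers: "tx", "ty", "tz": the shift along the tool's x, y, z in mm; "ax", "ay", "az": the turn, a rotation vector about the tool's x, y, z in rad; "claw": the opening, from 0 (shut) to 1 (fully open). A call has 1 to 12 rows; each row is the pose to reach, as a shift and turn from the pose commanded when the call began, along the tool's axes at that moment; what a row does not reach only later rows make up. A row lasts 1/10 s, in which the tool goes at most 50 mm and 8.59 degrees, less where a joint would pass 70% of its speed; a pose out of reach is approached as far as the arm can. A call with a gripper value outside its range is refused whole. The fingers move at their own pace and stop on an object; "grip_force" is the grip in N (left out, the last holds). Time passes only in rows, so rows that repeat a pose let the fingers close. It gives the time, the measured TCP pose, the force and the opening at its end, in the units of the state.
- get_state(): the state, without advancing time (a new reading comes with each control period).
- get_image(name): name is "scene" or "top" or "wrist"; returns a dict with "pixels" (400x640x3 uint8, red, green, blue), "K" (3x3 intrinsics, pixels), "rvec" (rotation vector, rad) and "tvec" (3), from world to camera coordinates, as OpenCV has them. Camera axes: x right, y down, z forward; pixel columns grow to the right and rows downward; lengths in mm; the calibration is good to about 2 mm. A picture is of the moment at which its call begins. There is no depth.
- r.sign_off(): hands the job in, once; it reports no verdict.
Trained networks look in the newest picture that a camera, given by its name, has taken for a name from the list of things; names that differ only in an ending like _2 or _b are one class to them, and where a whole thing is asked for, a point or a joint stands for the part that bears it (a point fixed in the world has none). Each returns a list of dicts, best first, with "p" (0 to 1); they miss things now and then, are a little off and sometimes report something else, mostly with a low value. They report only what shows in the picture. A call takes as long as a camera call. They do not tell look-alikes from the thing itself.
- models.boxes_of(camera, target): "point" ([x, y, z] in mm, in world coordinates, good to about 4 mm: the middle of the surface that is visible of it).
- models.outline_of(camera, target): "region" (400x640 bool, what is visible of it).
The state is a dict: "time_s": time; "joint_pos": joint angles; "qvel": joint speeds; "tau": joint torques, N m; "eef_pos": TCP position; "orientation": TCP orientation; "wrist_force": force on the tool from outside, world axes, zero at the start; "wrist_torque": the same for the moment, N m; "grip_width": finger opening in mm.
Only numpy, scipy, OpenCV 4.12 (cv2) and the standard library are available. Lean on these libraries where they do the work, as an engineer would, in place of code of your own. Each camera call takes 0.05 s, during which the arm holds its last target. There are 200 camera calls.

TASK

The small electric grinder has been taken apart and washed; put it together and give it a test run: fit the steel grinding cup over the drive spindle of its base so that it sits fully home, let go of it, then put the clear push lid over the cup. The grinder runs only while its lid is held down, so press the lid down about 8 mm on its spring collar (it switches on at 6 mm and stops at 10 mm) without leaning on it hard, keep it there for at least two seconds and finish while still holding it down. Leave everything else on the worktop where it is.

Things in the scene. Friction and masses are not known exactly. Their poses are not given: they have to be found in the camera images.
- grinder: grinder base: round brushed-steel motor base with black rim, 122 mm across, 97 mm high, fixed, upright. Origin on its axis at the underside, z up. Its rim (84 mm inside, widening to 90 mm at the upper edge, top at 97 mm) surrounds the light grey spring collar; inside that lies a flat seat 80 mm above the underside, with the drive spindle in its middle.
- spindle_tip (a point): top end of the upright steel drive spindle, on the base's axis, 98 mm above its underside. Spindle 12 mm in diameter, 18 mm tall above the seat, narrowing to 4 mm over its last 6 mm. The cup is fully home when its lower edge rests on the seat, 18 mm below this point; its rim is then 140 mm above the base's underside.
- collar (a joint): light grey spring collar of the base (ring, 63 mm inside, 82 mm outside) that the lid's flange pushes straight down: 0 = up (top 93 mm above the base's underside, 4 mm below the rim), grows to 0.010 m at its stop. Spring: 4.5 N to start, plus 0.9 N per mm (about 12 N at 8 mm); the lid's weight alone does not move it. The grinder is on beyond 0.006 m.
- cup_center (a point): centre (half-way up, 30 mm above its lower edge, on its axis) of the loose steel grinding cup: a plain upright cylinder 56 mm across and 60 mm high, 0.13 kg, open at the top, two small blades inside. From below a 15 mm bore, 20 mm deep, widening to 20 mm at its mouth, goes over the spindle. Starts standing upright on the worktop.
- lid_center (a point): centre (half-way up, 49 mm above its lower edge, on its axis) of the loose push lid, 98 mm high, 0.10 kg, clear with black flange and black top, starts standing upright on the worktop. It goes over the seated cup, any way round; its flange enters the base's rim and rests on the spring collar. Lid on and not pressed: this point is 142 mm above the base's underside.
- lid_knob (a point): point on the lid's axis half-way up its black press cap, 83 mm above the lid's lower edge. The cap is an upright round knob 42 mm in diameter and 29 mm high, from 69 to 98 mm above the lower edge, to be gripped from above; the shoulder below it is 73 mm across.
- cup: the steel grinding cup; origin on its axis at its lower edge, z up
- lid: the push lid; origin on its axis at its lower edge, z up. Open below; black flange 80 mm across and 5 mm high at the lower edge, clear skirt 73 mm outside and 67 mm inside, closed above at 64 mm inside height.
- jigger: bystander, leave alone: steel double jigger, 43 x 43 x 70 mm; origin at its underside
- shot_glass: bystander, leave alone: small clear glass, 48 x 48 x 61 mm; origin at its underside
- lemon: bystander, leave alone: yellow lemon, 71 x 53 x 51 mm; origin at its underside
- pepper_mill: bystander, leave alone: dark wooden pepper mill, 58 x 58 x 170 mm; origin at its underside
- polish_tin: bystander, leave alone: green patterned round tin, 67 x 67 x 44 mm; origin at its underside
- dessert_spoon: bystander, leave alone: plated spoon lying on the worktop, 28 x 136 x 10 mm; origin at its underside
There are look-alikes about, which are no part of the job. What is shaped like the cup but red is not meant.

How it is judged (in metres and radians):
On the way, in this order (a step that is already met when the one before it is completed fails the run):
1. the cup sits fully home on the spindle, let go, with the lid not yet over it (horizontal distance between cup_center and grinder below 0.004 m and z of cup_center in the frame of grinder between 0.107 and 0.113 m and angle between cup_center's own z axis and vertical below 0.06 rad and contact force between the fingers and cup below 0.2 N and horizontal distance between lid_center and grinder above 0.05 m), for 0.3 s.
2. the lid over the seated cup is held down on the collar, past 6 mm, for two seconds (horizontal distance between cup_center and grinder below 0.004 m and z of cup_center in the frame of grinder between 0.107 and 0.113 m and angle between cup_center's own z axis and vertical below 0.06 rad and horizontal distance between lid_center and grinder below 0.005 m and angle between lid_center's own z axis and vertical below 0.07 rad and value of joint collar above 0.006 m and contact force between lid and grinder above 6 N and z of lid_center in the frame of grinder below 0.138 m), for 2 s.
At the end, for the whole second after the job is handed in: The cup is home on the spindle (axis within 4 mm, height within 3 mm, upright); the lid is over it (axis within 5 mm, level) and the robot is still pressing it on the collar, steady, with the collar more than 6 mm down, after at least two seconds of pressing (all of step 2 and velocity of joint collar between -0.01 and 0.01 m/s and contact force between any of the fingers, the arm and lid above 2 N); the arm keeps its last pose, push and grip.
It fails at once if the lid is leaned on hard (more than 40 N on the collar) (contact force between lid and grinder above 40 N).
It fails at once if a bystander is moved by more than 25 mm (distance of any of jigger, shot_glass, lemon, pepper_mill, polish_tin, dessert_spoon from where it was at the start of the episode above 0.025 m).
It also fails if it takes over 58 s, if anything falls off the work surface, if the arm or the gripper's body presses on something with over 40 N, if the wrist force passes 120 N, or if a joint passes its speed limit or range.

## Working session

There is one attempt and no reset: what is moved stays moved. The work goes in short steps, Python scripts to look and compute and a tool call to move; the robot and the scene stay as the last step left them, time stands still between calls to the robot, and variables do not carry over. Pictures are saved under pics/ and viewed, about 8 in all and at most 12, crops included, and the job is handed in when it is done.

Besides the shell and the picture viewer there is one more tool, called as a command line: name --argument value ..., lists and objects as JSON in quotes. servo_tool: Moves the arm, as the interface text tells. Its arguments: {"type":"object","properties":{"series":{"type":"array"},"grip_force":{"type":"number"}},"required":["series"]}

```bash
mkdir -p pics; cat > h.py <<'E'
import numpy as np, cv2
from bench import get_state, get_image, r, models
def save(im,n): cv2.imwrite('pics/'+n,im[:,:,::-1])
def P(im): 
    R=cv2.Rodrigues(np.array(im['rvec'],float))[0]; return np.array(im['K'],float),R,np.array(im['tvec'],float).ravel()
def proj(im,p):
    K,R,t=P(im); q=K@(R@np.array(p,float)+t); return q[:2]/q[2]
def atz(im,uv,z):
    K,R,t=P(im); d=R.T@np.linalg.inv(K)@np.array([uv[0],uv[1],1.]); c=-R.T@t; return c+d*(z-c[2])/d[2]
E
python3 - <<'E'
from h import *
s=get_state(); print(s['time_s'],s['eef_pos'],s['orientation'],s['grip_width'],s['wrist_force'])
a={}
for c in ('scene','top'):
    im=get_image(c); a[c]=im; K,R,t=P(im); print(c,(-R.T@t).round(),K[0,0])
    for n in ('grinder','cup','lid','lid_knob','spindle_tip','jigger','shot_glass','lemon','pepper_mill','polish_tin','dessert_spoon'):
        print(n,[(round(d['p'],2),np.round(d['point']).tolist(),proj(im,d['point']).round().tolist()) for d in models.boxes_of(c,n)][:4])
save(a['top']['pixels'],'top.png'); save(a['scene']['pixels'],'scene.png')
E
```

```text
0.0 [164.06619476 602.51651229 197.0127098 ] [-4.16174472e-01 -3.11379898e+00  2.51572812e-03] 88.05264361915461 [-0.23552005  0.90883624  0.14818525]
scene [  10. -984.  570.] 378.08141867413974
grinder [(0.72, [452.0, 0.0, 63.0], [292.0, 207.0])]
cup [(0.92, [485.0, -327.0, 41.0], [359.0, 262.0]), (0.85, [444.0, -223.0, 40.0], [324.0, 247.0])]
lid [(0.6, [510.0, 289.0, 54.0], [274.0, 178.0])]
lid_knob [(0.81, [510.0, 292.0, 54.0], [274.0, 177.0]), (0.21, [457.0, -1.0, 63.0], [294.0, 207.0])]
spindle_tip [(0.75, [457.0, -3.0, 60.0], [294.0, 208.0])]
jigger [(0.83, [411.0, -473.0, 35.0], [369.0, 307.0])]
shot_glass [(0.65, [473.0, -507.0, 42.0], [402.0, 305.0])]
lemon [(0.7, [512.0, 291.0, 51.0], [275.0, 178.0]), (0.52, [695.0, 79.0, 36.0], [344.0, 192.0])]
pepper_mill [(0.59, [700.0, 230.0, 80.0], [325.0, 168.0])]
polish_tin [(0.68, [485.0, -326.0, 40.0], [359.0, 262.0])]
dessert_spoon [(0.6, [372.0, 17.0, 8.0], [267.0, 226.0])]
top [ 360.  -13. 1555.] 415.8394761680254
grinder [(0.75, [467.0, 30.0, 91.0], [319.0, 222.0])]
cup [(0.64, [496.0, -308.0, 24.0], [411.0, 215.0]), (0.62, [373.0, 33.0, 7.0], [319.0, 249.0]), (0.47, [446.0, -206.0, 25.0], [384.0, 229.0])]
lid [(0.86, [524.0, 302.0, 66.0], [243.0, 208.0]), (0.16, [473.0, 33.0, 93.0], [318.0, 221.0])]
lid_knob [(0.72, [523.0, 301.0, 70.0], [244.0, 208.0]), (0.37, [632.0, 477.0, 42.0], [198.0, 180.0])]
spindle_tip [(0.97, [467.0, 35.0, 91.0], [317.0, 223.0]), (0.7, [521.0, 303.0, 67.0], [243.0, 209.0])]
jigger [(0.49, [420.0, -464.0, 42.0], [455.0, 236.0])]
shot_glass [(0.62, [485.0, -509.0, 38.0], [467.0, 218.0])]
lemon [(0.48, [705.0, 98.0, 43.0], [300.0, 159.0])]
pepper_mill [(0.83, [701.0, 246.0, 88.0], [258.0, 158.0])]
polish_tin [(0.52, [631.0, 477.0, 41.0], [198.0, 180.0])]
dessert_spoon [(0.67, [700.0, 248.0, 89.0], [258.0, 158.0]), (0.56, [704.0, 96.0, 46.0], [301.0, 160.0])]
```

```bash
python3 - <<'E'
import cv2,numpy as np
a=cv2.imread('pics/scene.png')[130:350,190:470]; b=cv2.imread('pics/top.png')[130:270,180:490]
a=cv2.resize(a,(420,330)) ; b=cv2.resize(b,(775,350))
o=np.zeros((600,800,3),np.uint8); 
a=cv2.resize(a,(318,250)); o[:350,:775]=b; o[350:600,:318]=a
cv2.imwrite('pics/m1.png',o)
E
```

```text
(no output)
```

View pics/m1.png

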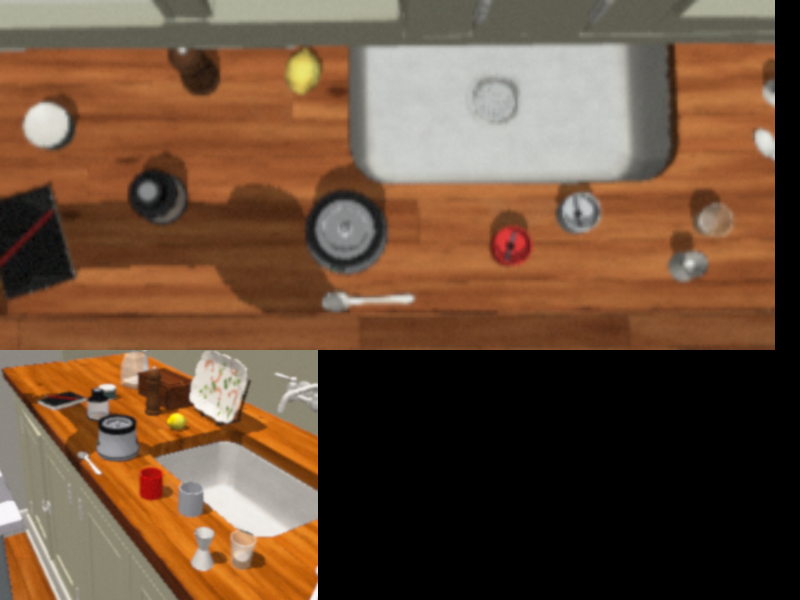

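View 1 shows the steel cup at mosaic (578,212), the red look-alike at (510,245), the grinder at (346,231), and the lid at (157,193) with its knob at (150,190). I'll move over the lid and look from the wrist camera on the way to the cup.

servo_tool --series '[{"tx":-404,"ty":-203,"tz":-100,"az":-0.266,"claw":1},{"tx":-404,"ty":-203,"tz":-100,"az":-0.266,"claw":1},{"tx":-404,"ty":-203,"tz":-100,"az":-0.266,"claw":1},{"tx":-404,"ty":-203,"tz":-100,"az":-0.266,"claw":1},{"tx":-404,"ty":-203,"tz":-100,"az":-0.266,"claw":1},{"tx":-404,"ty":-203,"tz":-100,"az":-0.266,"claw":1},{"tx":-404,"ty":-203,"tz":-100,"az":-0.266,"claw":1},{"tx":-404,"ty":-203,"tz":-100,"az":-0.266,"claw":1},{"tx":-404,"ty":-203,"tz":-100,"az":-0.266,"claw":1},{"tx":-404,"ty":-203,"tz":-100,"az":-0.266,"claw":1},{"tx":-404,"ty":-203,"tz":-100,"az":-0.266,"claw":1},{"tx":-404,"ty":-203,"tz":-100,"az":-0.266,"claw":1}]'

```text
invalid input at $.series[0]: expected keys tx, ty, tz, ax, ay, az, claw
```

```bash
python3 - <<'E'
from h import *
s=get_state(); print(s['time_s'],s['eef_pos'],s['orientation'],s['grip_width'],s['joint_pos'])
im=get_image('wrist'); K,R,t=P(im); print((-R.T@t).round(),R.round(2).tolist(),K[0,0])
for n in ('lid','lid_knob'):
    print(n,[(round(d['p'],2),np.round(d['point']).tolist(),proj(im,d['point']).round().tolist()) for d in models.boxes_of('wrist',n)][:4])
save(im['pixels'],'wlid.png'); np.savez('wlid.npz',**im)
E
```

```text
1.2 [164.20225319 603.04967772 197.85513109] [ 4.16223406e-01  3.11386002e+00 -3.58648878e-06] 87.75079710697754 [-1.37319688  0.41111715 -0.01269871  1.59616996  0.00564157  1.13434145
 -0.08218678]
[ 86. 624. 384.] [[0.26, 0.96, -0.0], [0.92, -0.25, 0.29], [0.28, -0.08, -0.96]] 344.7708133329004
lid []
lid_knob []
```

View pics/wlid.png

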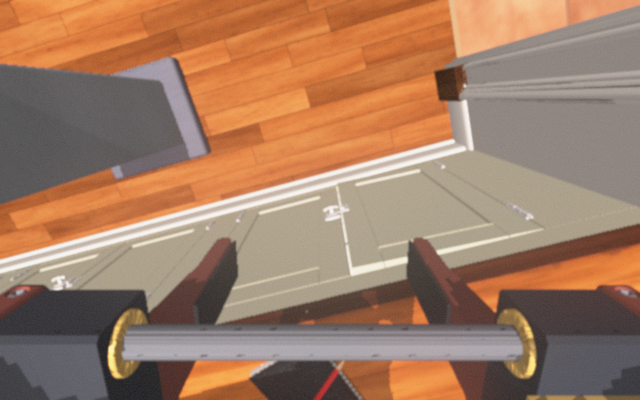

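View 2 shows only the floor, the cabinet and the gripper fingers (about (220,260) and (430,260)). The move was refused because every row needs all seven keys, so I'll resend it.

servo_tool --series '[{"tx":-404,"ty":-203,"tz":-100,"ax":0,"ay":0,"az":-0.266,"claw":1},{"tx":-404,"ty":-203,"tz":-100,"ax":0,"ay":0,"az":-0.266,"claw":1},{"tx":-404,"ty":-203,"tz":-100,"ax":0,"ay":0,"az":-0.266,"claw":1},{"tx":-404,"ty":-203,"tz":-100,"ax":0,"ay":0,"az":-0.266,"claw":1},{"tx":-404,"ty":-203,"tz":-100,"ax":0,"ay":0,"az":-0.266,"claw":1},{"tx":-404,"ty":-203,"tz":-100,"ax":0,"ay":0,"az":-0.266,"claw":1},{"tx":-404,"ty":-203,"tz":-100,"ax":0,"ay":0,"az":-0.266,"claw":1},{"tx":-404,"ty":-203,"tz":-100,"ax":0,"ay":0,"az":-0.266,"claw":1},{"tx":-404,"ty":-203,"tz":-100,"ax":0,"ay":0,"az":-0.266,"claw":1},{"tx":-404,"ty":-203,"tz":-100,"ax":0,"ay":0,"az":-0.266,"claw":1},{"tx":-404,"ty":-203,"tz":-100,"ax":0,"ay":0,"az":-0.266,"claw":1},{"tx":-404,"ty":-203,"tz":-100,"ax":0,"ay":0,"az":-0.266,"claw":1}]'

```text
time_s: 2.55
eef_pos: [499.4, 302.4, 297.4]
orientation: [0.002, -3.14, -0.001]
wrist_force: [-1.1, 0.1, -0.8]
grip_width: 88.3
```

```bash
cat > look.py <<'E'
import sys
from h import *
s=get_state(); print(s['time_s'],s['eef_pos'],s['orientation'],s['grip_width'],s['wrist_force'])
im=get_image('wrist'); K,R,t=P(im); print((-R.T@t).round(),R.round(2).tolist())
tag=sys.argv[1]
for n in sys.argv[2:]:
    for d in models.boxes_of('wrist',n)[:3]: print(n,round(d['p'],2),np.round(d['point']).tolist(),proj(im,d['point']).round().tolist())
save(im['pixels'],tag+'.png'); np.savez(tag+'.npz',**im)
E
python3 look.py wlid2 lid lid_knob grinder; python3 -c "
from h import *;print(get_state()['joint_pos'])"
```

```text
2.55 [499.4315598  302.36282595 297.38280937] [ 2.34900069e-03 -3.14035003e+00 -8.24957309e-04] 88.31093870152459 [-1.12662244  0.09308428 -0.82133345]
[419. 302. 484.] [[-0.0, 1.0, 0.0], [0.96, 0.0, 0.29], [0.29, 0.0, -0.96]]
lid 0.76 [511.0, 314.0, 67.0] [331.0, 176.0]
lid_knob 0.81 [515.0, 311.0, 70.0] [329.0, 179.0]
grinder 0.63 [467.0, 45.0, 88.0] [96.0, 142.0]
grinder 0.49 [693.0, 259.0, 68.0] [290.0, 304.0]
grinder 0.25 [517.0, 311.0, 68.0] [329.0, 180.0]
[-0.73986545  0.27223826  0.14440363  1.56372964 -0.04069776  1.30925904
  0.98394521]
```

View pics/wlid2.png

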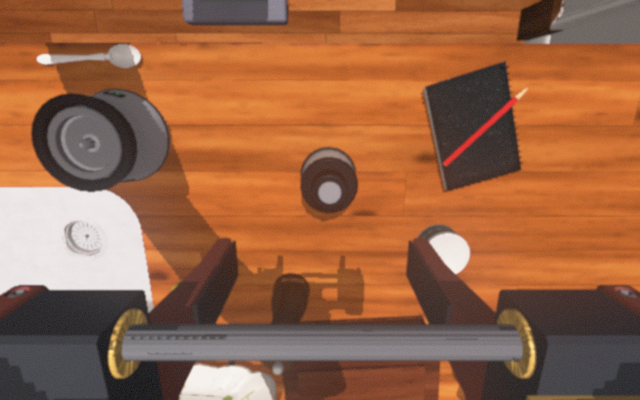

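View 3 shows the lid's black cap at (330,188), the grinder rim centred near (85,140) with its spindle at (90,143), and the tin, notebook and spoon clear of the path. Next stop is over the grinder.

servo_tool --series '[{"tx":59,"ty":-267,"tz":0,"ax":0,"ay":0,"az":0,"claw":1},{"tx":59,"ty":-267,"tz":0,"ax":0,"ay":0,"az":0,"claw":1},{"tx":59,"ty":-267,"tz":0,"ax":0,"ay":0,"az":0,"claw":1},{"tx":59,"ty":-267,"tz":0,"ax":0,"ay":0,"az":0,"claw":1},{"tx":59,"ty":-267,"tz":0,"ax":0,"ay":0,"az":0,"claw":1},{"tx":59,"ty":-267,"tz":0,"ax":0,"ay":0,"az":0,"claw":1},{"tx":59,"ty":-267,"tz":0,"ax":0,"ay":0,"az":0,"claw":1},{"tx":59,"ty":-267,"tz":0,"ax":0,"ay":0,"az":0,"claw":1}]'

```text
time_s: 3.55
eef_pos: [441.7, 35.2, 298.1]
orientation: [-0.002, 3.141, 0.001]
wrist_force: [-0.4, 0.9, -0.2]
grip_width: 87.9
```

```bash
python3 look.py wgr grinder spindle_tip cup
```

```text
3.55 [441.65000977  35.16230513 298.06723533] [-1.78692558e-03  3.14095895e+00  1.34591200e-03] 87.85797550886551 [-0.41112299  0.8913314  -0.20202919]
[361.  35. 485.] [[-0.0, 1.0, 0.0], [0.96, 0.0, 0.29], [0.29, 0.0, -0.96]]
grinder 0.93 [462.0, 33.0, 96.0] [320.0, 188.0]
spindle_tip 0.77 [464.0, 36.0, 94.0] [322.0, 189.0]
cup 0.74 [497.0, -311.0, 35.0] [68.0, 201.0]
cup 0.62 [450.0, -208.0, 32.0] [139.0, 167.0]
```

servo_tool --series '[{"tx":-20,"ty":-345,"tz":50,"ax":0,"ay":0,"az":0,"claw":1},{"tx":-20,"ty":-345,"tz":50,"ax":0,"ay":0,"az":0,"claw":1},{"tx":-20,"ty":-345,"tz":50,"ax":0,"ay":0,"az":0,"claw":1},{"tx":-20,"ty":-345,"tz":50,"ax":0,"ay":0,"az":0,"claw":1},{"tx":-20,"ty":-345,"tz":50,"ax":0,"ay":0,"az":0,"claw":1},{"tx":-20,"ty":-345,"tz":50,"ax":0,"ay":0,"az":0,"claw":1},{"tx":-20,"ty":-345,"tz":50,"ax":0,"ay":0,"az":0,"claw":1},{"tx":-20,"ty":-345,"tz":50,"ax":0,"ay":0,"az":0,"claw":1},{"tx":-20,"ty":-345,"tz":50,"ax":0,"ay":0,"az":0,"claw":1}]'

```text
time_s: 4.65
eef_pos: [461.8, -311.2, 246.8]
orientation: [-0.002, -3.139, -0.0]
wrist_force: [-0.1, 0.2, -0.6]
grip_width: 88.3
```

```bash
python3 look.py wcup cup
python3 - <<'E'
import cv2,numpy as np
a=cv2.imread('pics/wgr.png')[60:330,180:460];b=cv2.imread('pics/wcup.png')[60:330,180:460]
cv2.imwrite('pics/m2.png',np.hstack([cv2.resize(a,(400,386)),cv2.resize(b,(400,386))]))
E
```

```text
4.65 [ 461.84359479 -311.18020792  246.80061557] [-1.58565546e-03 -3.13939643e+00 -1.14847491e-04] 88.33633958729821 [-0.09812273  0.21116051 -0.58076754]
[ 381. -311.  434.] [[0.0, 1.0, 0.0], [0.96, -0.0, 0.29], [0.29, 0.0, -0.96]]
cup 0.92 [446.0, -203.0, 32.0] [414.0, 156.0]
cup 0.86 [501.0, -311.0, 25.0] [322.0, 199.0]
```

View pics/m2.png

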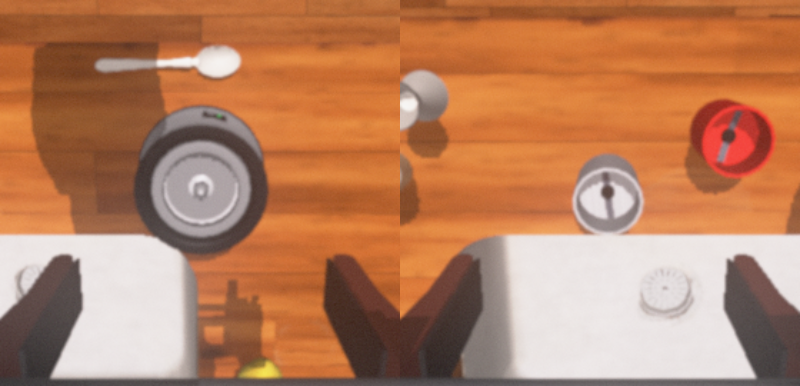

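View 4: left, grinder rim centred at mosaic (201,187) with its spindle at (202,187); right, steel cup rim centred at (608,201), with the red one at (738,140). I'll fit these to get metric positions.

```bash
python3 - <<'E'
from h import *
L=lambda t:dict(np.load(t+'.npz'))
g=L('wgr');c=L('wcup');l=L('wlid2')
print('spindle hand',atz(g,(321,190),98),'cup hand',atz(c,(325.6,200.7),60),'lid knob hand',atz(l,(330,190),98), 'shoulder', atz(l,(330,184),69))
# dark rim of grinder: fill outer contour
px=g['pixels']; m=(px.max(2)<75).astype(np.uint8); m[:100]=0; m[245:]=0; m[:,:265]=0; m[:,380:]=0
cs,_=cv2.findContours(m,cv2.RETR_CCOMP,cv2.CHAIN_APPROX_NONE)
for k in cs:
    if len(k)>60: e=cv2.fitEllipse(k); print('rim',np.round(e[0],1),np.round(e[1],1),atz(g,e[0],97).round(1))
# bright cup rim
import bench
hsv=cv2.cvtColor(c['pixels'],cv2.COLOR_RGB2HSV)
m=((hsv[...,1]<70)).astype(np.uint8); m[:160]=0;m[224:]=0;m[:,:290]=0;m[:,360:]=0
cs,_=cv2.findContours(m,cv2.RETR_EXTERNAL,cv2.CHAIN_APPROX_NONE)
for k in cs:
    if len(k)>60: print('cup bbox',cv2.boundingRect(k))
for t in ((c,'cup'),):
    pass
# predicted outlines
def circ(im,x,y,z,r):
    return np.array([proj(im,(x+r*np.cos(a),y+r*np.sin(a),z)) for a in np.linspace(0,6.28,60)])
def draw(im,cc,win,n):
    o=cv2.resize(im['pixels'][win[1]:win[3],win[0]:win[2]][:,:,::-1],None,fx=4,fy=4,interpolation=cv2.INTER_CUBIC)
    for x in cc:
        cv2.polylines(o,[np.int32((circ(im,*x)-win[:2]+.5)*4)],1,(0,255,0),1)
    return cv2.resize(o,(266*1,266))if 0 else o
p=atz(c,(325.6,200.7),60);s=atz(g,(321,190),98);k=atz(l,(330,190),98)
A=draw(c,[(p[0],p[1],60,28),(p[0],p[1],0,28)],(290,155,355,240),'')
B=draw(g,[(s[0],s[1],97,45),(s[0],s[1],98,2),(s[0],s[1],80,31.5)],(270,130,375,240),'')
C=draw(l,[(k[0],k[1],98,21),(k[0],k[1],69,36.5),(k[0],k[1],0,40)],(297,140,367,220),'')
H=440;o=np.zeros((H,260+420+120,3),np.uint8)
o[:340,:260]=A[:340,:260];o[:440,260:680]=B
cv2.imwrite('pics/m3.png',o);cv2.imwrite('pics/m3c.png',C)
E
```

```text
spindle hand [464.00917995  34.2955329   98.        ] cup hand [ 492.63596092 -307.04156756   60.        ] lid knob hand [521.20081314 311.8609744   98.        ] shoulder [521.20857004 312.54105295  69.        ]
rim [315.6 186.9] [65.6 76.4] [460.6  28.   97. ]
cup bbox (301, 168, 49, 56)
```

View pics/m3.png

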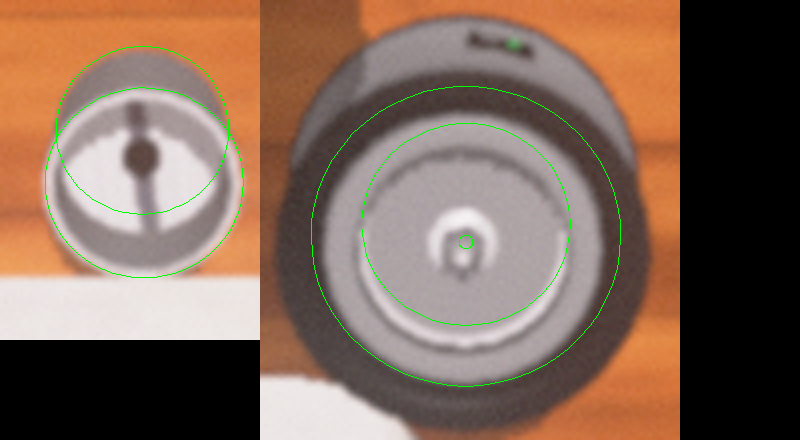

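View 5: the cup circle fits within 1 mm. The grinder's collar circles are centred at mosaic (463.5,248), 3 px lower than my guess. I'll recompute from the collar at z=93.

```bash
python3 - <<'E'
from h import *
g=dict(np.load('wgr.npz'))
print(atz(g,(203.5/4+270-.5,248/4+130-.5),93), atz(g,(203.5/4+270-.5,248/4+130-.5),95))
c=dict(np.load('wcup.npz'))
print(atz(c,(144/4+290-.5,183/4+155-.5),60), get_state()['eef_pos'])
E
```

```text
[467.17233736  33.55672509  93.        ] [466.62846942  33.5624332   95.        ]
[ 492.10528636 -307.15593177   60.        ] [ 462.58921729 -309.27212908  247.47294553]
```

servo_tool --series '[{"tx":-30.5,"ty":4,"tz":30,"ax":0,"ay":0,"az":0,"claw":1},{"tx":-30.5,"ty":4,"tz":70,"ax":0,"ay":0,"az":0,"claw":1},{"tx":-30.5,"ty":4,"tz":110,"ax":0,"ay":0,"az":0,"claw":1},{"tx":-30.5,"ty":4,"tz":145,"ax":0,"ay":0,"az":0,"claw":1},{"tx":-30.5,"ty":4,"tz":175,"ax":0,"ay":0,"az":0,"claw":1},{"tx":-30.5,"ty":4,"tz":200,"ax":0,"ay":0,"az":0,"claw":1},{"tx":-30.5,"ty":4,"tz":212,"ax":0,"ay":0,"az":0,"claw":1},{"tx":-30.5,"ty":4,"tz":212,"ax":0,"ay":0,"az":0,"claw":0.75},{"tx":-30.5,"ty":4,"tz":212,"ax":0,"ay":0,"az":0,"claw":0.5},{"tx":-30.5,"ty":4,"tz":212,"ax":0,"ay":0,"az":0,"claw":0.5},{"tx":-30.5,"ty":4,"tz":212,"ax":0,"ay":0,"az":0,"claw":0.5},{"tx":-30.5,"ty":4,"tz":212,"ax":0,"ay":0,"az":0,"claw":0.5}]' --grip_force 20

```text
time_s: 5.95
eef_pos: [492.8, -307.1, 36.7]
orientation: [-0.0, 3.14, -0.001]
wrist_force: [-0.6, 0.6, 0.3]
grip_width: 51.4
```

servo_tool --series '[{"tx":0,"ty":0,"tz":0,"ax":0,"ay":0,"az":0,"claw":0.5},{"tx":0,"ty":0,"tz":0,"ax":0,"ay":0,"az":0,"claw":0.5}]'

```text
time_s: 6.15
eef_pos: [492.4, -307.0, 36.0]
orientation: [-0.0, 3.141, -0.0]
wrist_force: [0.6, 0.0, -0.3]
grip_width: 44.1
```

```bash
python3 look.py wg1 cup
python3 - <<'E'
from h import *
save(get_image('scene')['pixels'],'s1.png')
a=cv2.imread('pics/wg1.png');b=cv2.imread('pics/s1.png')[150:350,260:460]
cv2.imwrite('pics/m4.png',np.hstack([cv2.resize(a[60:,140:500],(424,400)),cv2.resize(b,(376,400))]))
E
```

```text
6.15 [ 492.40735443 -306.98343027   36.02676268] [-1.99679297e-04  3.14125717e+00 -5.90643996e-05] 44.08683687102905 [ 0.56306348  0.04624584 -0.25092626]
[ 411. -307.  223.] [[-0.0, 1.0, 0.0], [0.96, 0.0, 0.29], [0.29, 0.0, -0.96]]
cup 0.98 [450.0, -200.0, 38.0] [519.0, 171.0]
cup 0.86 [502.0, -313.0, 28.0] [313.0, 251.0]
```

View pics/m4.png

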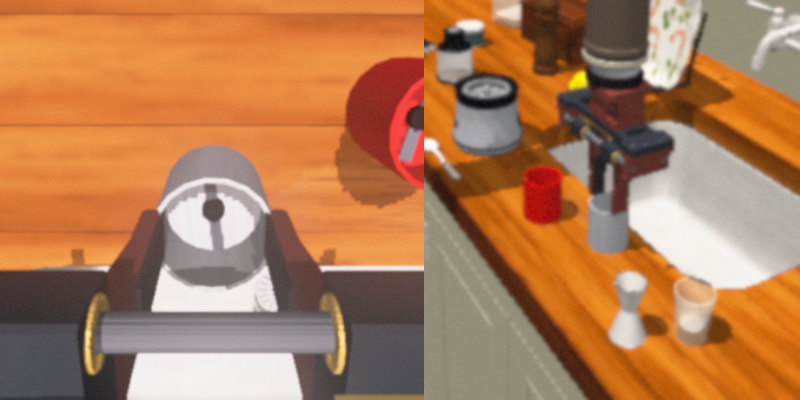

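View 6: the cup rim is centred at mosaic (214,230) between the fingers, whose inner pads sit at x≈160 and 268. That is about 56 mm apart, though the reported width is 44 mm, the commanded value. I'll close further and lift to test the grip.

servo_tool --series '[{"tx":0,"ty":0,"tz":0,"ax":0,"ay":0,"az":0,"claw":0.4},{"tx":0,"ty":0,"tz":0,"ax":0,"ay":0,"az":0,"claw":0.4},{"tx":0,"ty":0,"tz":0,"ax":0,"ay":0,"az":0,"claw":0.4}]'

```text
time_s: 6.6
eef_pos: [492.3, -307.0, 35.8]
orientation: [0.0, -3.142, -0.0]
wrist_force: [-0.7, -0.2, -0.1]
grip_width: 35.3
```

```bash
python3 look.py wg2 cup
python3 - <<'E'
from h import *
save(get_image('scene')['pixels'],'s2.png')
a=cv2.imread('pics/wg2.png');b=cv2.imread('pics/s2.png')[190:290,310:410]
cv2.imwrite('pics/m5.png',np.hstack([cv2.resize(a[150:350,220:420],(400,400)),cv2.resize(b,(400,400),interpolation=2)]))
E
```

```text
6.6 [ 492.27726244 -306.97033698   35.79891431] [ 2.21423339e-04 -3.14153738e+00 -4.89511490e-05] 35.323941680856436 [-0.72436891 -0.18558236 -0.10651379]
[ 411. -307.  222.] [[-0.0, 1.0, 0.0], [0.96, 0.0, 0.29], [0.29, 0.0, -0.96]]
cup 0.97 [448.0, -199.0, 37.0] [521.0, 168.0]
cup 0.72 [502.0, -311.0, 27.0] [316.0, 250.0]
```

View pics/m5.png

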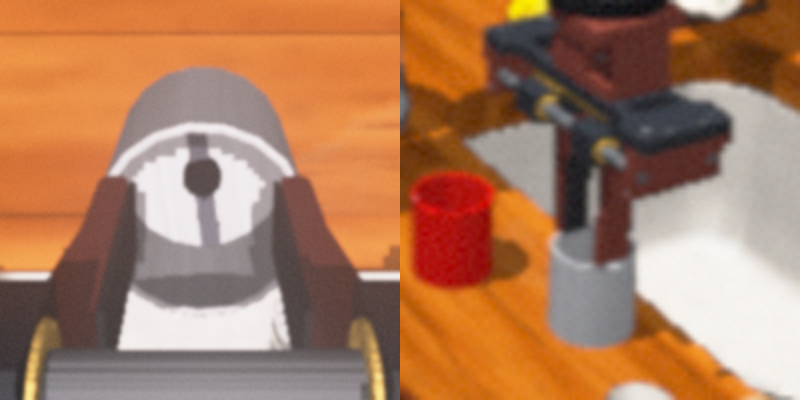

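View 7: the fingers reach 35 mm opening with no resistance. In the scene crop the near finger seems to end just below the rim, at (610,260). The geometry doesn't agree, so I'll overlay the expected cup and fingertip positions on both views.

```bash
python3 - <<'E'
from h import *
s=get_image('scene'); w=get_image('wrist'); st=get_state(); x,y,z=st['eef_pos']
def ov(im,win,f):
    o=cv2.resize(im['pixels'][win[1]:win[3],win[0]:win[2]][:,:,::-1],None,fx=f,fy=f,interpolation=cv2.INTER_CUBIC)
    q=lambda p:tuple(int(v) for v in (proj(im,p)-win[:2]+.5)*f)
    for zz,c in ((0,(0,255,0)),(60,(0,255,0))):
        cv2.polylines(o,[np.array([q((492.2+28*np.cos(a),-307+28*np.sin(a),zz)) for a in np.linspace(0,6.28,50)])],1,c,1)
    for sg,c in ((-1,(255,0,255)),(1,(255,255,0))):
        for a,b in (((-10,z-11),(10,z-11)),((10,z-11),(10,z+30)),((10,z+30),(-10,z+30)),((-10,z+30),(-10,z-11))):
            cv2.line(o,q((x+a[0],y+sg*17.6,a[1])),q((x+b[0],y+sg*17.6,b[1])),c,1)
    return o
A=ov(w,(220,150,420,350),2);B=ov(s,(310,190,410,290),4)
cv2.imwrite('pics/m6.png',np.hstack([A,B]))
E
```

```text
(no output)
```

View pics/m6.png

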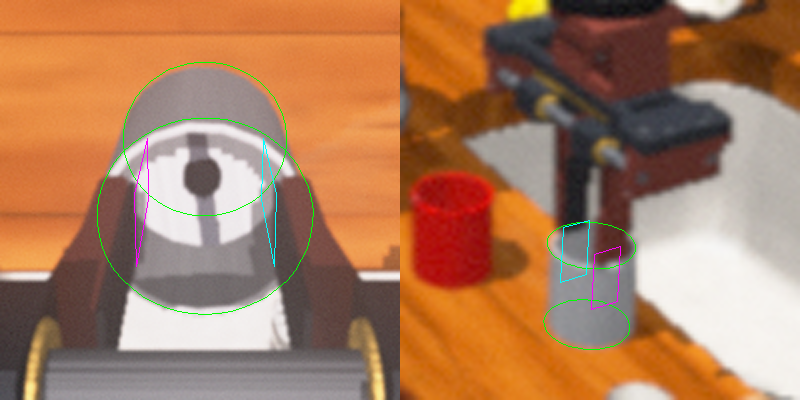

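View 8 confirms the fingers are drawn inside the cup's wall, with no resistance felt. I'll lift a little and check whether the cup comes along.

servo_tool --series '[{"tx":0,"ty":0,"tz":-10,"ax":0,"ay":0,"az":0,"claw":0.4},{"tx":0,"ty":0,"tz":-20,"ax":0,"ay":0,"az":0,"claw":0.4},{"tx":0,"ty":0,"tz":-30,"ax":0,"ay":0,"az":0,"claw":0.4},{"tx":0,"ty":0,"tz":-30,"ax":0,"ay":0,"az":0,"claw":0.4}]'

```text
time_s: 7.25
eef_pos: [493.4, -307.6, 67.9]
orientation: [-0.0, 3.139, -0.002]
wrist_force: [0.0, 0.4, -0.5]
grip_width: 35.1
```

```bash
python3 look.py wg3 cup; python3 - <<'E'
from h import *
a=get_image('scene'); save(a['pixels'],'s3.png')
for d in models.boxes_of('scene','cup')[:3]: print(d['p'],np.round(d['point']))
b=cv2.imread('pics/s2.png')
print(np.abs(b.astype(int)-cv2.imread('pics/s3.png'))[245:275,345:366].mean())
E
```

```text
7.25 [ 493.37180026 -307.64485525   67.88439559] [-3.25212334e-04  3.13870800e+00 -1.92447805e-03] 35.14272285255268 [ 0.00870156  0.40255632 -0.512805  ]
[ 412. -308.  254.] [[-0.0, 1.0, -0.0], [0.96, 0.0, 0.29], [0.29, -0.0, -0.96]]
cup 0.8 [501.0, -310.0, 26.0] [318.0, 227.0]
cup 0.64 [450.0, -202.0, 34.0] [486.0, 158.0]
0.72 [ 442. -222.   42.]
0.56 [ 485. -326.   38.]
15.642328042328042
```

The cup stayed on the worktop while the fingers passed through its wall. The lower part, around the bore, may be solid, so I'll reopen and grip lower with tips at about z=18, still high enough to clear the base rim later.

servo_tool --series '[{"tx":0,"ty":0,"tz":-20,"ax":0,"ay":0,"az":0,"claw":1},{"tx":0,"ty":0,"tz":-20,"ax":0,"ay":0,"az":0,"claw":1},{"tx":0,"ty":0,"tz":-20,"ax":0,"ay":0,"az":0,"claw":1},{"tx":0,"ty":0,"tz":-20,"ax":0,"ay":0,"az":0,"claw":1},{"tx":0,"ty":0,"tz":-20,"ax":0,"ay":0,"az":0,"claw":1},{"tx":0,"ty":0,"tz":-20,"ax":0,"ay":0,"az":0,"claw":1},{"tx":0,"ty":0,"tz":10,"ax":0,"ay":0,"az":0,"claw":1},{"tx":0,"ty":0,"tz":30,"ax":0,"ay":0,"az":0,"claw":1},{"tx":0,"ty":0,"tz":37,"ax":0,"ay":0,"az":0,"claw":1},{"tx":0,"ty":0,"tz":37,"ax":0,"ay":0,"az":0,"claw":0.6},{"tx":0,"ty":0,"tz":37,"ax":0,"ay":0,"az":0,"claw":0.6},{"tx":0,"ty":0,"tz":37,"ax":0,"ay":0,"az":0,"claw":0.6}]' --grip_force 20

```text
time_s: 8.65
eef_pos: [492.9, -307.4, 29.8]
orientation: [-0.0, 3.14, -0.001]
wrist_force: [0.5, 0.3, 0.9]
grip_width: 67.4
```

servo_tool --series '[{"tx":0,"ty":0,"tz":0,"ax":0,"ay":0,"az":0,"claw":0.56},{"tx":0,"ty":0,"tz":0,"ax":0,"ay":0,"az":0,"claw":0.56},{"tx":0,"ty":0,"tz":0,"ax":0,"ay":0,"az":0,"claw":0.56},{"tx":0,"ty":0,"tz":0,"ax":0,"ay":0,"az":0,"claw":0.56}]'

```text
time_s: 9.05
eef_pos: [492.9, -307.3, 29.6]
orientation: [-0.0, 3.14, -0.001]
wrist_force: [-0.1, 0.0, 6.5]
grip_width: 55.2
```

It's holding now: the width stopped at 55.2 mm against 49 commanded. I'll increase the grip and lift.

servo_tool --series '[{"tx":0,"ty":0,"tz":0,"ax":0,"ay":0,"az":0,"claw":0.5},{"tx":0,"ty":0,"tz":-5,"ax":0,"ay":0,"az":0,"claw":0.5},{"tx":0,"ty":0,"tz":-15,"ax":0,"ay":0,"az":0,"claw":0.5},{"tx":0,"ty":0,"tz":-30,"ax":0,"ay":0,"az":0,"claw":0.5},{"tx":0,"ty":0,"tz":-30,"ax":0,"ay":0,"az":0,"claw":0.5}]' --grip_force 25

```text
time_s: 9.55
eef_pos: [493.5, -307.8, 61.3]
orientation: [-0.0, 3.138, -0.002]
wrist_force: [0.3, -0.5, -0.6]
grip_width: 55.1
```

```bash
python3 look.py wg4 cup; python3 - <<'E'
from h import *
s=get_image('scene'); w=dict(np.load('wg4.npz')); st=get_state(); x,y,z=st['eef_pos']
def ov(im,win,f):
    o=cv2.resize(im['pixels'][win[1]:win[3],win[0]:win[2]][:,:,::-1],None,fx=f,fy=f,interpolation=cv2.INTER_CUBIC)
    q=lambda p:tuple(int(v) for v in (proj(im,p)-win[:2]+.5)*f)
    for zz in (30,90):
        cv2.polylines(o,[np.array([q((492.2+28*np.cos(a),-307+28*np.sin(a),zz)) for a in np.linspace(0,6.28,50)])],1,(0,255,0),1)
    return o
cv2.imwrite('pics/m7.png',np.hstack([ov(w,(220,150,420,350),2),ov(s,(310,170,410,270),4)]))
E
```

```text
9.55 [ 493.4856905  -307.84874795   61.26125969] [-2.57441098e-05  3.13847214e+00 -2.29881192e-03] 55.131579495885525 [ 0.3287411  -0.4508706  -0.62513762]
[ 412. -308.  248.] [[-0.0, 1.0, -0.0], [0.96, 0.0, 0.29], [0.29, -0.0, -0.96]]
cup 0.81 [502.0, -311.0, 61.0] [317.0, 255.0]
cup 0.58 [448.0, -200.0, 35.0] [497.0, 157.0]
```

View pics/m7.png

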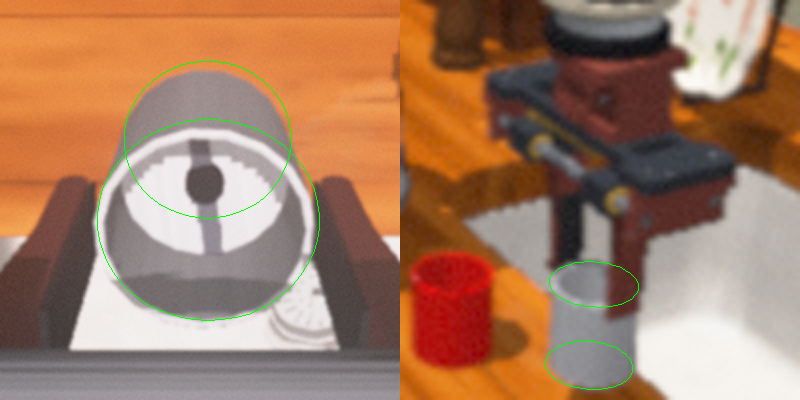

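View 9: the cup is lifted and upright between the fingers, with its rim centred at (207,223), within about 2 mm of my overlay. I'll raise it clear and carry it to the grinder.

servo_tool --series '[{"tx":0,"ty":0,"tz":-15,"ax":0,"ay":0,"az":0,"claw":0.5},{"tx":0,"ty":0,"tz":-40,"ax":0,"ay":0,"az":0,"claw":0.5},{"tx":0,"ty":5,"tz":-70,"ax":0,"ay":0,"az":0,"claw":0.5},{"tx":5,"ty":20,"tz":-95,"ax":0,"ay":0,"az":0,"claw":0.5},{"tx":10,"ty":45,"tz":-105,"ax":0,"ay":0,"az":0,"claw":0.5},{"tx":15,"ty":80,"tz":-110,"ax":0,"ay":0,"az":0,"claw":0.5},{"tx":20,"ty":120,"tz":-110,"ax":0,"ay":0,"az":0,"claw":0.5},{"tx":25,"ty":160,"tz":-110,"ax":0,"ay":0,"az":0,"claw":0.5},{"tx":25,"ty":200,"tz":-110,"ax":0,"ay":0,"az":0,"claw":0.5},{"tx":25,"ty":240,"tz":-110,"ax":0,"ay":0,"az":0,"claw":0.5},{"tx":25,"ty":275,"tz":-110,"ax":0,"ay":0,"az":0,"claw":0.5},{"tx":25,"ty":305,"tz":-110,"ax":0,"ay":0,"az":0,"claw":0.5}]'

```text
time_s: 10.9
eef_pos: [467.0, -0.1, 169.6]
orientation: [-0.002, 3.141, 0.001]
wrist_force: [0.1, 0.3, -1.8]
grip_width: 55.3
```

servo_tool --series '[{"tx":0,"ty":20,"tz":0,"ax":0,"ay":0,"az":0,"claw":0.5},{"tx":0,"ty":30,"tz":0,"ax":0,"ay":0,"az":0,"claw":0.5},{"tx":0,"ty":35.5,"tz":10,"ax":0,"ay":0,"az":0,"claw":0.5},{"tx":0,"ty":35.5,"tz":20,"ax":0,"ay":0,"az":0,"claw":0.5},{"tx":0,"ty":35.5,"tz":20,"ax":0,"ay":0,"az":0,"claw":0.5}]'

```text
time_s: 11.4
eef_pos: [466.0, 32.2, 147.2]
orientation: [-0.002, -3.139, 0.002]
wrist_force: [0.4, 0.3, -2.4]
grip_width: 55.0
```

```bash
python3 look.py wgc cup; python3 - <<'E'
from h import *
s=get_image('scene'); w=dict(np.load('wgc.npz'))
def ov(im,win,f):
    o=cv2.resize(im['pixels'][win[1]:win[3],win[0]:win[2]][:,:,::-1],None,fx=f,fy=f,interpolation=cv2.INTER_CUBIC)
    q=lambda p:tuple(int(v) for v in (proj(im,p)-win[:2]+.5)*f)
    for zz,rr in ((120,28),(180,28),(97,45)):
        cv2.polylines(o,[np.array([q((467+rr*np.cos(a),33.5+rr*np.sin(a),zz)) for a in np.linspace(0,6.28,50)])],1,(0,255,0),1)
    return o
cv2.imwrite('pics/m8.png',np.hstack([ov(w,(220,150,420,350),2),ov(s,(235,130,335,230),4)]))
E
```

```text
11.4 [466.03708912  32.2208261  147.18500783] [-1.79295569e-03 -3.13877641e+00  2.03107669e-03] 54.97723740214756 [ 0.44366095  0.30594674 -2.44802711]
[386.  32. 334.] [[0.0, 1.0, -0.0], [0.96, -0.0, 0.29], [0.29, -0.0, -0.96]]
cup 0.75 [477.0, 29.0, 148.0] [317.0, 260.0]
cup 0.71 [449.0, -205.0, 39.0] [50.0, 174.0]
```

View pics/m8.png

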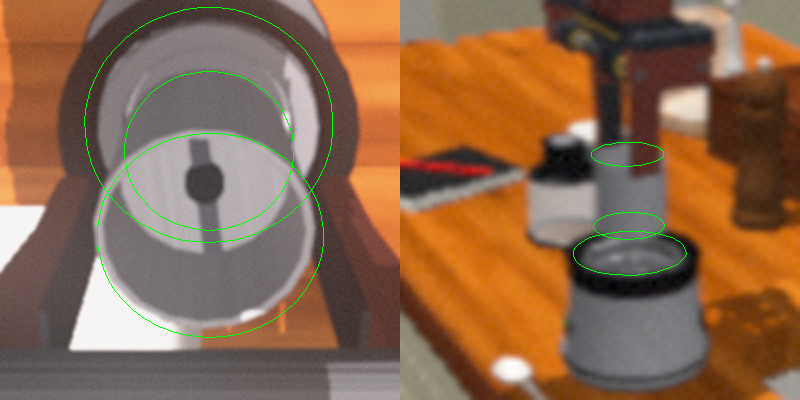

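View 10: the cup hangs over the spindle, centred within about 2 mm, with its rim at (205,228). It sits perhaps 3 mm lower in the grip than planned. I'll lower it gently, watching the force.

servo_tool --series '[{"tx":0,"ty":0,"tz":6,"ax":0,"ay":0,"az":0,"claw":0.5},{"tx":0,"ty":0,"tz":12,"ax":0,"ay":0,"az":0,"claw":0.5},{"tx":0,"ty":0,"tz":18,"ax":0,"ay":0,"az":0,"claw":0.5},{"tx":0,"ty":0,"tz":24,"ax":0,"ay":0,"az":0,"claw":0.5},{"tx":0,"ty":0,"tz":24,"ax":0,"ay":0,"az":0,"claw":0.5}]'

```text
time_s: 12.05
eef_pos: [466.6, 33.5, 123.9]
orientation: [0.0, -3.14, 0.001]
wrist_force: [0.2, 0.8, -0.7]
grip_width: 54.9
```

servo_tool --series '[{"tx":0,"ty":0,"tz":4,"ax":0,"ay":0,"az":0,"claw":0.5},{"tx":0,"ty":0,"tz":8,"ax":0,"ay":0,"az":0,"claw":0.5},{"tx":0,"ty":0,"tz":11,"ax":0,"ay":0,"az":0,"claw":0.5},{"tx":0,"ty":0,"tz":11,"ax":0,"ay":0,"az":0,"claw":0.5}]'

```text
time_s: 12.45
eef_pos: [467.0, 33.5, 113.5]
orientation: [0.0, -3.141, 0.0]
wrist_force: [0.4, 0.2, -1.4]
grip_width: 55.3
```

servo_tool --series '[{"tx":0,"ty":0,"tz":1.5,"ax":0,"ay":0,"az":0,"claw":0.5},{"tx":0,"ty":0,"tz":3,"ax":0,"ay":0,"az":0,"claw":0.5},{"tx":0,"ty":0,"tz":3,"ax":0,"ay":0,"az":0,"claw":0.5}]'

```text
time_s: 12.75
eef_pos: [467.2, 33.6, 110.7]
orientation: [0.0, -3.141, -0.0]
wrist_force: [0.8, 0.3, -1.4]
grip_width: 55.0
```

```bash
python3 look.py wse cup; python3 - <<'E'
from h import *
w=dict(np.load('wse.npz')); g=cv2.cvtColor(w['pixels'],cv2.COLOR_RGB2GRAY)
# score rim circle by brightness for z, x, y
best=[]
for z in np.arange(136,152,1.):
  for x in np.arange(462,473,1.):
    for y in np.arange(29,38,1.):
      p=[proj(w,(x+27.3*np.cos(a),y+27.3*np.sin(a),z)) for a in np.r_[np.linspace(.5*3.14+.5,1.5*3.14-.5,30)]]
      p=np.int32(np.round(p)); best.append((g[p[:,1],p[:,0]].mean(),z,x,y))
print(sorted(best)[-6:])
E
```

```text
12.75 [467.15068308  33.57340592 110.7311635 ] [ 4.40572417e-04 -3.14145594e+00 -1.49819652e-05] 55.0061310402296 [ 0.78233403  0.34243788 -1.3596913 ]
[386.  33. 297.] [[-0.0, 1.0, 0.0], [0.96, 0.0, 0.29], [0.29, 0.0, -0.96]]
cup 0.85 [445.0, -186.0, 35.0] [40.0, 176.0]
cup 0.55 [479.0, 28.0, 110.0] [312.0, 259.0]
[(np.float64(184.83333333333334), np.float64(143.0), np.float64(468.0), np.float64(33.0)), (np.float64(185.03333333333333), np.float64(136.0), np.float64(471.0), np.float64(33.0)), (np.float64(185.53333333333333), np.float64(139.0), np.float64(470.0), np.float64(33.0)), (np.float64(186.13333333333333), np.float64(137.0), np.float64(470.0), np.float64(33.0)), (np.float64(186.56666666666666), np.float64(138.0), np.float64(470.0), np.float64(33.0)), (np.float64(186.9), np.float64(140.0), np.float64(469.0), np.float64(33.0))]
```

servo_tool --series '[{"tx":0,"ty":0,"tz":1,"ax":0,"ay":0,"az":0,"claw":0.5},{"tx":0,"ty":0,"tz":1.5,"ax":0,"ay":0,"az":0,"claw":0.5},{"tx":0,"ty":0,"tz":1.5,"ax":0,"ay":0,"az":0,"claw":0.5}]'

```text
time_s: 13.15
eef_pos: [467.3, 33.6, 109.6]
orientation: [-0.0, 3.141, 0.0]
wrist_force: [-1.2, 0.1, 2.6]
grip_width: 55.1
```

servo_tool --series '[{"tx":0,"ty":0,"tz":0,"ax":0,"ay":0,"az":0,"claw":0.64},{"tx":0,"ty":0,"tz":0,"ax":0,"ay":0,"az":0,"claw":0.7},{"tx":0,"ty":0,"tz":0,"ax":0,"ay":0,"az":0,"claw":0.8},{"tx":0,"ty":0,"tz":0,"ax":0,"ay":0,"az":0,"claw":1},{"tx":0,"ty":0,"tz":0,"ax":0,"ay":0,"az":0,"claw":1},{"tx":0,"ty":0,"tz":-15,"ax":0,"ay":0,"az":0,"claw":1},{"tx":0,"ty":0,"tz":-50,"ax":0,"ay":0,"az":0,"claw":1},{"tx":20,"ty":0,"tz":-100,"ax":0,"ay":0,"az":0,"claw":1},{"tx":25,"ty":0,"tz":-145,"ax":0,"ay":0,"az":0,"claw":1},{"tx":25,"ty":0,"tz":-170,"ax":0,"ay":0,"az":0,"claw":1},{"tx":25,"ty":0,"tz":-170,"ax":0,"ay":0,"az":0,"claw":1}]'

```text
time_s: 14.25
eef_pos: [444.1, 33.9, 283.0]
orientation: [-0.0, 3.135, 0.004]
wrist_force: [0.7, 0.1, -0.7]
grip_width: 87.9
```

```bash
python3 look.py wse2 cup; python3 - <<'E'
from h import *
w=dict(np.load('wse2.npz')); im=w;win=(260,130,380,250);f=4
o=cv2.resize(im['pixels'][win[1]:win[3],win[0]:win[2]][:,:,::-1],None,fx=f,fy=f,interpolation=cv2.INTER_CUBIC)
q=lambda p:tuple(int(v) for v in (proj(im,p)-win[:2]+.5)*f)
for zz,rr in ((140,28),(93,41)):
    cv2.polylines(o,[np.array([q((467+rr*np.cos(a),33.5+rr*np.sin(a),zz)) for a in np.linspace(0,6.28,50)])],1,(0,255,0),1)
l=dict(np.load('wlid2.npz')); k=(521.2,312,0); win=(290,135,370,230)
C=cv2.resize(l['pixels'][win[1]:win[3],win[0]:win[2]][:,:,::-1],None,fx=f,fy=f,interpolation=cv2.INTER_CUBIC)
q=lambda p:tuple(int(v) for v in (proj(l,p)-win[:2]+.5)*f)
for zz,rr in ((98,21),(69,36.5),(0,40)):
    cv2.polylines(C,[np.array([q((k[0]+rr*np.cos(a),k[1]+rr*np.sin(a),zz)) for a in np.linspace(0,6.28,50)])],1,(0,255,0),1)
m=np.zeros((480,800,3),np.uint8); m[:,:480]=o; m[:380,480:800]=C
cv2.imwrite('pics/m9.png',m)
E
```

```text
14.25 [444.09003756  33.88170282 282.98406751] [-4.81916413e-04  3.13504727e+00  4.46076749e-03] 87.90128058910031 [ 0.74082167  0.11100056 -0.6535928 ]
[362.  33. 469.] [[-0.0, 1.0, 0.0], [0.96, -0.0, 0.29], [0.29, 0.0, -0.96]]
cup 0.77 [477.0, 30.0, 103.0] [318.0, 203.0]
cup 0.6 [450.0, -210.0, 37.0] [129.0, 167.0]
```

View pics/m9.png

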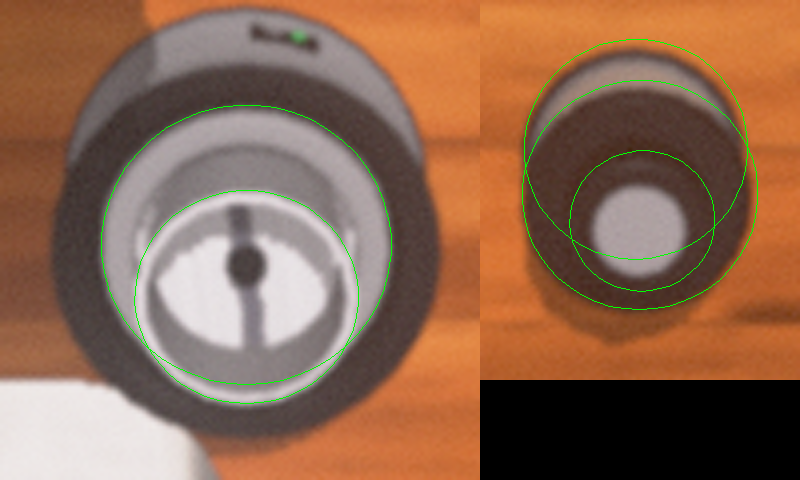

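View 11: the cup is home, its rim matching the z=140 circle, and 2.6 N of seat contact was felt before release. The lid's light cap disc is at mosaic (639,231), about 3 mm beyond my overlay in +x. I'll go over the lid for a closer, numeric fix.

servo_tool --series '[{"tx":-10,"ty":50,"tz":0,"ax":0,"ay":0,"az":0,"claw":1},{"tx":-20,"ty":98,"tz":0,"ax":0,"ay":0,"az":0,"claw":1},{"tx":-30,"ty":145,"tz":10,"ax":0,"ay":0,"az":0,"claw":1},{"tx":-40,"ty":190,"tz":30,"ax":0,"ay":0,"az":0,"claw":1},{"tx":-50,"ty":230,"tz":50,"ax":0,"ay":0,"az":0,"claw":1},{"tx":-53,"ty":265,"tz":70,"ax":0,"ay":0,"az":0,"claw":1},{"tx":-53,"ty":278,"tz":79,"ax":0,"ay":0,"az":0,"claw":1},{"tx":-53,"ty":278,"tz":79,"ax":0,"ay":0,"az":0,"claw":1},{"tx":-53,"ty":278,"tz":79,"ax":0,"ay":0,"az":0,"claw":1}]'

```text
time_s: 15.25
eef_pos: [495.3, 309.7, 199.8]
orientation: [-0.002, -3.141, 0.003]
wrist_force: [0.6, -0.0, 1.4]
grip_width: 87.9
```

```bash
python3 look.py wl3 lid lid_knob; python3 - <<'E'
from h import *
w=dict(np.load('wl3.npz')); px=w['pixels'][:,:,:]; hsv=cv2.cvtColor(px,cv2.COLOR_RGB2HSV)
v0=(260,150,380,300)
m=np.zeros(px.shape[:2],np.uint8); m[150:300,260:390]=(hsv[150:300,260:390,2]<95)
n,lab,stt,cen=cv2.connectedComponentsWithStats(m)
for i in range(1,n):
    if stt[i,4]>300: print('dark',stt[i],cen[i].round(1))
b=np.zeros_like(m); b[150:300,260:390]=(hsv[150:300,260:390,1]<60)&(hsv[150:300,260:390,2]>110)
n,lab,stt,cen=cv2.connectedComponentsWithStats(b)
for i in range(1,n):
    if stt[i,4]>200:
        print('light',stt[i],cen[i].round(1),atz(w,cen[i],98).round(1))
def bb(x,y,z,r):
    p=np.array([proj(w,(x+r*np.cos(a),y+r*np.sin(a),z)) for a in np.linspace(0,6.28,90)]); return p.min(0).round(1),p.max(0).round(1)
for x in (521,524): print(x,bb(x,311.4,69,36.5),bb(x,311.4,98,21),bb(x,311.4,5,40))
E
```

```text
15.25 [495.27243416 309.73973581 199.80233129] [-1.57482697e-03 -3.14076699e+00  2.94635273e-03] 87.90172155731716 [ 0.61986942 -0.01347735  1.36006704]
[415. 310. 386.] [[0.0, 1.0, -0.0], [0.96, -0.0, 0.29], [0.29, -0.0, -0.96]]
lid 0.64 [512.0, 314.0, 70.0] [327.0, 203.0]
lid_knob 0.59 [513.0, 309.0, 69.0] [322.0, 204.0]
light [292 166  64  28 325] [324.4 175.1] [478.  311.6  98. ]
light [308 211  32  30 727] [323.7 225.7] [524.2 311.1  98. ]
521 (array([286.4, 175.2]), array([361.6, 246.6])) (array([300.5, 199.7]), array([347.7, 244.1])) (array([288.9, 159.7]), array([358.6, 226.9]))
524 (array([286.5, 178.3]), array([361.5, 249.3])) (array([300.6, 203. ]), array([347.6, 247.1])) (array([289. , 162.4]), array([358.5, 229.3]))
```

Lid axis at (524,311). Next I descend and grip the knob with the tips 2–3 mm above the shoulder.

servo_tool --series '[{"tx":-29,"ty":0,"tz":20,"ax":0,"ay":0,"az":0,"claw":1},{"tx":-29,"ty":0,"tz":55,"ax":0,"ay":0,"az":0,"claw":1},{"tx":-29,"ty":0,"tz":90,"ax":0,"ay":0,"az":0,"claw":1},{"tx":-29,"ty":0,"tz":110,"ax":0,"ay":0,"az":0,"claw":1},{"tx":-29,"ty":0,"tz":118,"ax":0,"ay":0,"az":0,"claw":1},{"tx":-29,"ty":0,"tz":118,"ax":0,"ay":0,"az":0,"claw":0.7},{"tx":-29,"ty":0,"tz":118,"ax":0,"ay":0,"az":0,"claw":0.38},{"tx":-29,"ty":0,"tz":118,"ax":0,"ay":0,"az":0,"claw":0.38},{"tx":-29,"ty":0,"tz":118,"ax":0,"ay":0,"az":0,"claw":0.38},{"tx":-29,"ty":0,"tz":118,"ax":0,"ay":0,"az":0,"claw":0.38},{"tx":-29,"ty":0,"tz":118,"ax":0,"ay":0,"az":0,"claw":0.38},{"tx":-29,"ty":0,"tz":118,"ax":0,"ay":0,"az":0,"claw":0.38}]' --grip_force 30

```text
time_s: 16.6
eef_pos: [524.2, 311.6, 82.5]
orientation: [-0.0, 3.141, 0.0]
wrist_force: [0.6, 0.6, 0.7]
grip_width: 35.9
```

servo_tool --series '[{"tx":0,"ty":0,"tz":0,"ax":0,"ay":0,"az":0,"claw":0.38},{"tx":0,"ty":0,"tz":0,"ax":0,"ay":0,"az":0,"claw":0.38}]'

```text
time_s: 16.8
eef_pos: [524.1, 311.6, 82.3]
orientation: [0.0, -3.141, 0.0]
wrist_force: [0.3, 0.0, -0.3]
grip_width: 33.3
```

The knob did the same: the fingers closed to the commanded 33 mm, where a gripped 42 mm knob would have stopped them. I'll reopen, go 1.5 mm lower and try again.

servo_tool --series '[{"tx":0,"ty":0,"tz":0,"ax":0,"ay":0,"az":0,"claw":0.8},{"tx":0,"ty":0,"tz":0,"ax":0,"ay":0,"az":0,"claw":0.8},{"tx":0,"ty":0,"tz":0,"ax":0,"ay":0,"az":0,"claw":0.8},{"tx":0,"ty":0,"tz":0,"ax":0,"ay":0,"az":0,"claw":0.8},{"tx":0,"ty":0,"tz":1.5,"ax":0,"ay":0,"az":0,"claw":0.8},{"tx":0,"ty":0,"tz":1.5,"ax":0,"ay":0,"az":0,"claw":0.4},{"tx":0,"ty":0,"tz":1.5,"ax":0,"ay":0,"az":0,"claw":0.4},{"tx":0,"ty":0,"tz":1.5,"ax":0,"ay":0,"az":0,"claw":0.4},{"tx":0,"ty":0,"tz":1.5,"ax":0,"ay":0,"az":0,"claw":0.4},{"tx":0,"ty":0,"tz":1.5,"ax":0,"ay":0,"az":0,"claw":0.4},{"tx":0,"ty":0,"tz":1.5,"ax":0,"ay":0,"az":0,"claw":0.4}]'

```text
time_s: 17.9
eef_pos: [524.2, 311.6, 80.9]
orientation: [-0.0, 3.142, 0.0]
wrist_force: [0.1, -1.7, 0.1]
grip_width: 35.0
```

servo_tool --series '[{"tx":0,"ty":0,"tz":0,"ax":0,"ay":0,"az":0,"claw":0.4},{"tx":0,"ty":0,"tz":0,"ax":0,"ay":0,"az":0,"claw":0.4}]'

```text
time_s: 18.1
eef_pos: [524.2, 311.6, 80.8]
orientation: [-0.0, 3.142, 0.0]
wrist_force: [-0.0, 0.0, -0.1]
grip_width: 34.8
```

The knob isn't gripping at all. As a fallback I'll take the lid by its 73 mm skirt from above, keeping the body above the cap and the tips well above the base rim later.

servo_tool --series '[{"tx":0,"ty":0,"tz":-1,"ax":0,"ay":0,"az":0,"claw":1},{"tx":0,"ty":0,"tz":-1,"ax":0,"ay":0,"az":0,"claw":1},{"tx":0,"ty":0,"tz":-1,"ax":0,"ay":0,"az":0,"claw":1},{"tx":0,"ty":0,"tz":-1,"ax":0,"ay":0,"az":0,"claw":1},{"tx":0,"ty":0,"tz":-1,"ax":0,"ay":0,"az":0,"claw":1},{"tx":0,"ty":0,"tz":-1,"ax":0,"ay":0,"az":0,"claw":1},{"tx":0,"ty":0,"tz":-1,"ax":0,"ay":0,"az":0,"claw":1}]'

```text
time_s: 18.8
eef_pos: [524.2, 311.6, 81.8]
orientation: [0.0, -3.142, -0.0]
wrist_force: [0.2, -0.6, 0.1]
grip_width: 86.5
```

servo_tool --series '[{"tx":0,"ty":-0.5,"tz":10,"ax":0,"ay":0,"az":0,"claw":1},{"tx":0,"ty":-0.5,"tz":20,"ax":0,"ay":0,"az":0,"claw":1},{"tx":0,"ty":-0.5,"tz":30,"ax":0,"ay":0,"az":0,"claw":1},{"tx":0,"ty":-0.5,"tz":40,"ax":0,"ay":0,"az":0,"claw":1},{"tx":0,"ty":-0.5,"tz":40,"ax":0,"ay":0,"az":0,"claw":0.75},{"tx":0,"ty":-0.5,"tz":40,"ax":0,"ay":0,"az":0,"claw":0.75},{"tx":0,"ty":-0.5,"tz":40,"ax":0,"ay":0,"az":0,"claw":0.75},{"tx":0,"ty":-0.5,"tz":40,"ax":0,"ay":0,"az":0,"claw":0.75},{"tx":0,"ty":-0.5,"tz":40,"ax":0,"ay":0,"az":0,"claw":0.75}]'

```text
time_s: 19.7
eef_pos: [524.7, 311.2, 43.1]
orientation: [0.0, 3.141, 0.001]
wrist_force: [-1.7, -0.4, 5.2]
grip_width: 66.1
```

Commanded z was 41.9 mm, but the tool stopped at 43.1 with 5 N upward. Both events fit if the fingers' working surface ends about 26 mm above the TCP: resting on the 69 mm shoulder now, and only the cup's rim gripped earlier. So I'll raise 4.5 mm and close on the knob from here.

servo_tool --series '[{"tx":0,"ty":0,"tz":-4.5,"ax":0,"ay":0,"az":0,"claw":0.75},{"tx":0,"ty":0,"tz":-4.5,"ax":0,"ay":0,"az":0,"claw":0.42},{"tx":0,"ty":0,"tz":-4.5,"ax":0,"ay":0,"az":0,"claw":0.42},{"tx":0,"ty":0,"tz":-4.5,"ax":0,"ay":0,"az":0,"claw":0.42},{"tx":0,"ty":0,"tz":-4.5,"ax":0,"ay":0,"az":0,"claw":0.42},{"tx":0,"ty":0,"tz":-4.5,"ax":0,"ay":0,"az":0,"claw":0.42},{"tx":0,"ty":0,"tz":-4.5,"ax":0,"ay":0,"az":0,"claw":0.42}]' --grip_force 30

```text
time_s: 20.4
eef_pos: [524.1, 311.1, 46.2]
orientation: [0.0, -3.141, 0.0]
wrist_force: [-0.4, -0.0, 0.3]
grip_width: 41.8
```

It holds now, with the width stopped at 41.8 mm against 37 commanded. Lift and carry over the cup.

servo_tool --series '[{"tx":0,"ty":0,"tz":-10,"ax":0,"ay":0,"az":0,"claw":0.42},{"tx":0,"ty":0,"tz":-35,"ax":0,"ay":0,"az":0,"claw":0.42},{"tx":0,"ty":0,"tz":-70,"ax":0,"ay":0,"az":0,"claw":0.42},{"tx":5,"ty":-10,"tz":-105,"ax":0,"ay":0,"az":0,"claw":0.42},{"tx":10,"ty":-30,"tz":-135,"ax":0,"ay":0,"az":0,"claw":0.42},{"tx":20,"ty":-60,"tz":-155,"ax":0,"ay":0,"az":0,"claw":0.42},{"tx":30,"ty":-100,"tz":-165,"ax":0,"ay":0,"az":0,"claw":0.42},{"tx":40,"ty":-140,"tz":-165,"ax":0,"ay":0,"az":0,"claw":0.42},{"tx":50,"ty":-180,"tz":-165,"ax":0,"ay":0,"az":0,"claw":0.42},{"tx":57,"ty":-220,"tz":-165,"ax":0,"ay":0,"az":0,"claw":0.42},{"tx":57,"ty":-250,"tz":-165,"ax":0,"ay":0,"az":0,"claw":0.42},{"tx":57,"ty":-268,"tz":-165,"ax":0,"ay":0,"az":0,"claw":0.42}]'

```text
time_s: 21.6
eef_pos: [466.8, 40.1, 212.2]
orientation: [0.005, 3.141, 0.001]
wrist_force: [0.1, 1.0, -1.0]
grip_width: 41.2
```

servo_tool --series '[{"tx":0,"ty":-7,"tz":0,"ax":0,"ay":0,"az":0,"claw":0.42},{"tx":0,"ty":-9.5,"tz":0,"ax":0,"ay":0,"az":0,"claw":0.42},{"tx":0,"ty":-9.5,"tz":0,"ax":0,"ay":0,"az":0,"claw":0.42},{"tx":0,"ty":-9.5,"tz":0,"ax":0,"ay":0,"az":0,"claw":0.42}]'

```text
time_s: 22.0
eef_pos: [467.3, 34.7, 211.3]
orientation: [0.003, -3.141, -0.0]
wrist_force: [-0.3, 0.7, -1.3]
grip_width: 41.7
```

```bash
python3 look.py wlc lid; python3 - <<'E'
from h import *
s=get_image('scene'); w=dict(np.load('wlc.npz')); t=get_image('top')
def ov(im,win,f,L):
    o=cv2.resize(im['pixels'][win[1]:win[3],win[0]:win[2]][:,:,::-1],None,fx=f,fy=f,interpolation=cv2.INTER_CUBIC)
    q=lambda p:tuple(int(v) for v in (proj(im,p)-win[:2]+.5)*f)
    for zz,rr in L:
        cv2.polylines(o,[np.array([q((467+rr*np.cos(a),33.5+rr*np.sin(a),zz)) for a in np.linspace(0,6.28,50)])],1,(0,255,0),1)
    return o
cv2.imwrite('pics/m10.png',np.hstack([ov(w,(220,150,420,350),2,((165,40),(234,36.5))),ov(s,(235,110,335,210),4,((140,28),(165,40),(234,36.5)))]))
E
```

```text
22.0 [467.27338478  34.72572044 211.27974897] [ 2.92755592e-03 -3.14139907e+00 -2.12454903e-04] 41.679896617947385 [-0.32862447  0.66267394 -1.26464921]
[386.  34. 398.] [[-0.0, 1.0, 0.0], [0.96, 0.0, 0.29], [0.29, 0.0, -0.96]]
lid 0.69 [715.0, 95.0, 47.0] [370.0, 372.0]
lid 0.65 [451.0, 39.0, 242.0] [332.0, 236.0]
```

View pics/m10.png

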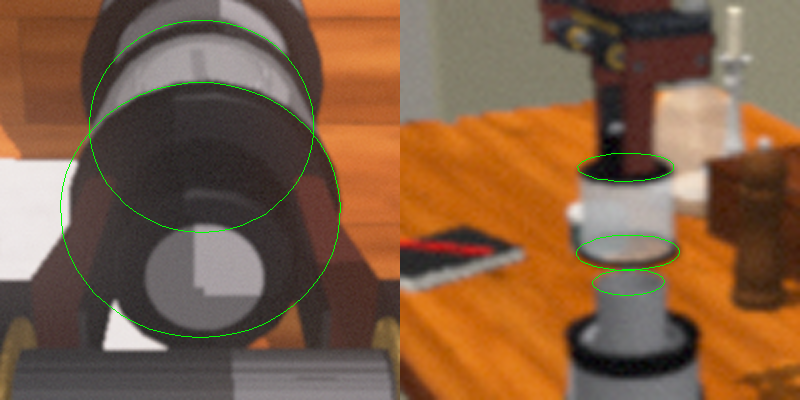

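View 12: the lid hangs level over the cup with its cap disc at (205,277), i.e. x≈467.7, and lines up with the predicted circles. Lower it to just above the collar.

servo_tool --series '[{"tx":0,"ty":0,"tz":10,"ax":0,"ay":0,"az":0,"claw":0.42},{"tx":0,"ty":0,"tz":20,"ax":0,"ay":0,"az":0,"claw":0.42},{"tx":0,"ty":0,"tz":30,"ax":0,"ay":0,"az":0,"claw":0.42},{"tx":0,"ty":0,"tz":40,"ax":0,"ay":0,"az":0,"claw":0.42},{"tx":0,"ty":0,"tz":50,"ax":0,"ay":0,"az":0,"claw":0.42},{"tx":0,"ty":0,"tz":58,"ax":0,"ay":0,"az":0,"claw":0.42},{"tx":0,"ty":0,"tz":63,"ax":0,"ay":0,"az":0,"claw":0.42},{"tx":0,"ty":0,"tz":65,"ax":0,"ay":0,"az":0,"claw":0.42},{"tx":0,"ty":0,"tz":65,"ax":0,"ay":0,"az":0,"claw":0.42},{"tx":0,"ty":0,"tz":65,"ax":0,"ay":0,"az":0,"claw":0.42}]'

```text
time_s: 23.2
eef_pos: [467.5, 33.5, 146.6]
orientation: [-0.0, 3.141, 0.0]
wrist_force: [-0.4, -0.1, -1.1]
grip_width: 41.3
```

servo_tool --series '[{"tx":0,"ty":0,"tz":2,"ax":0,"ay":0,"az":0,"claw":0.42},{"tx":0,"ty":0,"tz":4,"ax":0,"ay":0,"az":0,"claw":0.42},{"tx":0,"ty":0,"tz":6,"ax":0,"ay":0,"az":0,"claw":0.42},{"tx":0,"ty":0,"tz":6,"ax":0,"ay":0,"az":0,"claw":0.42}]'

```text
time_s: 23.6
eef_pos: [467.1, 33.6, 140.1]
orientation: [0.0, -3.141, 0.0]
wrist_force: [0.4, -0.8, -1.2]
grip_width: 41.4
```

servo_tool --series '[{"tx":0,"ty":0,"tz":1.5,"ax":0,"ay":0,"az":0,"claw":0.42},{"tx":0,"ty":0,"tz":3,"ax":0,"ay":0,"az":0,"claw":0.42},{"tx":0,"ty":0,"tz":4.5,"ax":0,"ay":0,"az":0,"claw":0.42},{"tx":0,"ty":0,"tz":4.5,"ax":0,"ay":0,"az":0,"claw":0.42},{"tx":0,"ty":0,"tz":4.5,"ax":0,"ay":0,"az":0,"claw":0.42}]'

```text
time_s: 24.1
eef_pos: [467.5, 33.6, 136.1]
orientation: [-0.0, 3.141, 0.0]
wrist_force: [-1.8, 0.2, 4.5]
grip_width: 41.5
```

servo_tool --series '[{"tx":0,"ty":0,"tz":1.5,"ax":0,"ay":0,"az":0,"claw":0.42},{"tx":0,"ty":0,"tz":3,"ax":0,"ay":0,"az":0,"claw":0.42},{"tx":0,"ty":0,"tz":4.5,"ax":0,"ay":0,"az":0,"claw":0.42},{"tx":0,"ty":0,"tz":4.5,"ax":0,"ay":0,"az":0,"claw":0.42},{"tx":0,"ty":0,"tz":4.5,"ax":0,"ay":0,"az":0,"claw":0.42}]'

```text
time_s: 24.6
eef_pos: [467.8, 33.6, 132.0]
orientation: [-0.0, 3.14, 0.001]
wrist_force: [-2.6, -0.1, 8.2]
grip_width: 41.4
```

```bash
python3 - <<'E'
from h import *
for i in range(5):
    get_image('scene'); s=get_state(); print(s['time_s'],s['eef_pos'].round(2),s['wrist_force'].round(2))
E
```

```text
24.65 [467.78  33.63 131.97] [-1.99  0.31  8.07]
24.7 [467.79  33.64 131.98] [-1.51  0.77  9.55]
24.75 [467.8   33.62 131.99] [-2.88  0.32  9.12]
24.8 [467.79  33.63 131.99] [-1.67 -0.44  8.17]
24.85 [467.78  33.62 132.  ] [-2.43  0.6   9.13]
```

The collar force is about 9.8 N, roughly 6 mm down. Press 2 mm further and hold for over two seconds.

servo_tool --series '[{"tx":0,"ty":0,"tz":1,"ax":0,"ay":0,"az":0,"claw":0.42},{"tx":0,"ty":0,"tz":2.2,"ax":0,"ay":0,"az":0,"claw":0.42},{"tx":0,"ty":0,"tz":2.2,"ax":0,"ay":0,"az":0,"claw":0.42},{"tx":0,"ty":0,"tz":2.2,"ax":0,"ay":0,"az":0,"claw":0.42},{"tx":0,"ty":0,"tz":2.2,"ax":0,"ay":0,"az":0,"claw":0.42}]'

```text
time_s: 25.35
eef_pos: [467.8, 33.6, 130.0]
orientation: [-0.0, 3.14, 0.001]
wrist_force: [-2.1, -0.3, 10.2]
grip_width: 41.3
```

```bash
python3 - <<'E'
from h import *
F=[]
for i in range(8):
    im=get_image('scene'); s=get_state(); F.append([*s['eef_pos'],*s['wrist_force']])
print(s['time_s'],np.mean(F,0).round(2),s['grip_width'])
save(im['pixels'],'final.png')
def row(z,r): return [proj(im,(467+r*np.cos(a),33.5+r*np.sin(a),z)) for a in (0,)]
E
```

```text
25.75 [ 4.6786e+02  3.3620e+01  1.3000e+02 -2.8800e+00 -1.7000e-01  1.1590e+01] 41.790035893611744
```

servo_tool --series '[{"tx":0,"ty":0,"tz":0,"ax":0,"ay":0,"az":0,"claw":0.42},{"tx":0,"ty":0,"tz":0,"ax":0,"ay":0,"az":0,"claw":0.42},{"tx":0,"ty":0,"tz":0,"ax":0,"ay":0,"az":0,"claw":0.42},{"tx":0,"ty":0,"tz":0,"ax":0,"ay":0,"az":0,"claw":0.42},{"tx":0,"ty":0,"tz":0,"ax":0,"ay":0,"az":0,"claw":0.42},{"tx":0,"ty":0,"tz":0,"ax":0,"ay":0,"az":0,"claw":0.42},{"tx":0,"ty":0,"tz":0,"ax":0,"ay":0,"az":0,"claw":0.42},{"tx":0,"ty":0,"tz":0,"ax":0,"ay":0,"az":0,"claw":0.42},{"tx":0,"ty":0,"tz":0,"ax":0,"ay":0,"az":0,"claw":0.42},{"tx":0,"ty":0,"tz":0,"ax":0,"ay":0,"az":0,"claw":0.42},{"tx":0,"ty":0,"tz":0,"ax":0,"ay":0,"az":0,"claw":0.42},{"tx":0,"ty":0,"tz":0,"ax":0,"ay":0,"az":0,"claw":0.42}]'

```text
time_s: 26.95
eef_pos: [467.8, 33.6, 130.0]
orientation: [-0.0, 3.14, 0.001]
wrist_force: [-3.2, -0.5, 11.3]
grip_width: 41.5
```

servo_tool --series '[{"tx":0,"ty":0,"tz":0,"ax":0,"ay":0,"az":0,"claw":0.42},{"tx":0,"ty":0,"tz":0,"ax":0,"ay":0,"az":0,"claw":0.42},{"tx":0,"ty":0,"tz":0,"ax":0,"ay":0,"az":0,"claw":0.42},{"tx":0,"ty":0,"tz":0,"ax":0,"ay":0,"az":0,"claw":0.42},{"tx":0,"ty":0,"tz":0,"ax":0,"ay":0,"az":0,"claw":0.42},{"tx":0,"ty":0,"tz":0,"ax":0,"ay":0,"az":0,"claw":0.42},{"tx":0,"ty":0,"tz":0,"ax":0,"ay":0,"az":0,"claw":0.42},{"tx":0,"ty":0,"tz":0,"ax":0,"ay":0,"az":0,"claw":0.42},{"tx":0,"ty":0,"tz":0,"ax":0,"ay":0,"az":0,"claw":0.42},{"tx":0,"ty":0,"tz":0,"ax":0,"ay":0,"az":0,"claw":0.42},{"tx":0,"ty":0,"tz":0,"ax":0,"ay":0,"az":0,"claw":0.42},{"tx":0,"ty":0,"tz":0,"ax":0,"ay":0,"az":0,"claw":0.42}]'

```text
time_s: 28.15
eef_pos: [467.8, 33.6, 130.0]
orientation: [-0.0, 3.14, 0.001]
wrist_force: [-2.9, 0.0, 12.2]
grip_width: 41.4
```

```bash
python3 - <<'E'
from h import *
F=[]
for i in range(6):
    im=get_image('wrist'); s=get_state(); F.append([*s['eef_pos'],*s['wrist_force']])
print(s['time_s'],np.mean(F,0).round(2),s['grip_width'])
# light disc on cap: measures lid pose; pressed top expected z = 97.. ~183
hsv=cv2.cvtColor(im['pixels'],cv2.COLOR_RGB2HSV)
b=np.zeros((400,640),np.uint8); b[250:325,285:360]=(hsv[250:325,285:360,1]<60)&(hsv[250:325,285:360,2]>70)
n,l,st,c=cv2.connectedComponentsWithStats(b)
for i in range(1,n):
    if st[i,4]>300: print(st[i],c[i].round(1),atz(im,c[i],183).round(1))
get_image('top'); get_image('scene')
for cam in('top','scene'):
  for nm in ('jigger','shot_glass','lemon','pepper_mill','polish_tin','dessert_spoon'):
    print(cam,nm,[np.round(d['point']).tolist() for d in models.boxes_of(cam,nm)[:2]])
E
```

```text
28.45 [ 4.6786e+02  3.3610e+01  1.2999e+02 -2.6400e+00  1.6000e-01  1.1370e+01] 41.391271891205385
[ 291  262   62   54 2641] [321.6 288.5] [467.2  33.3 183. ]
top jigger []
top shot_glass [[487.0, -508.0, 37.0]]
top lemon [[707.0, 97.0, 42.0]]
top pepper_mill [[701.0, 248.0, 90.0]]
top polish_tin [[627.0, 477.0, 41.0]]
top dessert_spoon [[372.0, -41.0, 6.0], [707.0, 96.0, 45.0]]
scene jigger [[411.0, -472.0, 36.0]]
scene shot_glass [[473.0, -509.0, 41.0]]
scene lemon [[698.0, 76.0, 35.0]]
scene pepper_mill [[699.0, 232.0, 79.0]]
scene polish_tin [[612.0, 466.0, 35.0]]
scene dessert_spoon [[472.0, -508.0, 41.0]]
```

```bash
python3 -c "
from h import *
print(r.sign_off())"
```

```text
the job is handed in; nothing more can be done
None
```

The grinder is assembled and I handed the job in at about 28.5 s with the lid still held down. The sign-off gave no verdict.

**Cup:** It is on the spindle, with its rim matching the 140 mm fully-home height in the wrist image. I felt 2.6 N of seat contact before letting go.

**Lid:** It is over the cup, with its cap at (467, 33) against the base axis at (467, 33.5), and level. I held it steady for about 3 s before handing in. The wrist force was 11.4 N, or about 12.4 N on the collar once the lid's weight is added, so the collar was roughly 8–9 mm down. I worked that depth out from force and tool height; I could not read the joint directly.

**What failed or disagreed:**
- **Finger contact:** My first grip on the cup and the first two on the lid knob closed without resistance, and in the cup pictures the fingers were drawn inside its wall. Contact seems to start about 26 mm above the TCP, not 11 mm ahead of it as stated. Going lower cured it for both parts, so the cup was probably held only by its top few millimetres.
- **Lid contact:** While working this out, the fingers rested on the lid's shoulder with about 5 N.
- **Bystanders:** In the final check the jigger, shot glass, lemon and pepper mill were where they started to within a few mm. The top camera missed the jigger, so it rests on the scene camera alone. The tin was within 4 mm in the top view; its scene readings could not be compared.
- **Spoon:** The final check did not locate it reliably. The top network put it about 58 mm in y from the first scene reading, probably because part of it was hidden. I felt no contact near it, but its position is not confirmed.

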